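# Lock the loose collar in its housing with the index pin

## Robot

A 6-joint arm with a two-finger parallel gripper is mounted at the origin on a cart in front of the work surface, level with it; the furniture and walls round the work are solid. World frame = base frame: x ahead of the robot, y to its left, z up, the work surface at z = 0. Lengths are in m, angles in degrees, forces in N, time in s.
With the tool pointing down it reaches from about 0.375 to 0.925 m from the base axis. Payload 5.7 kg.
Tool frame: the origin (TCP) lies on the centre line of the jaws, within the pads' length; the fingertips stand 17 mm ahead of it and the grasp point (between the pads) lies 2 mm behind it; z points along the fingers, y is the line along which they close (so a half turn about z gives the same grasp; the last joint's range is limited). The gripper opens to 88 mm and grips with 3 to 60 N. Pads are 20 mm wide; open, the fingers measure 115 mm over their backs; the gripper's body (75 mm by 178 mm) begins 61 mm behind the grasp point.
Start: joints at [69.781, 20.558, 86.54, -0, 72.909, -6.595], TCP at [0.141, 0.583, 0.24] pointing down, gripper open.
Joint ranges: [-170.27, 170.27], [-57.76, 135], [12.27, 136.19], [-55.21, 235.2], [11.17, 155.16], [-170.74, 170.74]. Speed limits (degrees/s): [136.94, 136.94, 180, 180, 180, 180].

## Interface

Orientations are given as a 3x3 rotation matrix whose columns are the frame's x, y, z axes.
In Python, from bench import robot, hand, planner, cams gives the robot as it stands. Calls block until the motion is done:
- robot.goto(position, orientation): joint-space move of the TCP to a pose.
- robot.move_straight(position, rot=None, rate=0.15): straight line of the TCP; rot=None keeps the orientation; rate is the mean speed in m/s.
- robot.movej(angles): joint-space move.
- hand.gripper_to(opening, newtons=None): finger opening in m; newtons is the grip in N (None keeps the last); returns when the fingers have stopped.
- robot.pause(seconds).
- planner.ik(position, orientation): joint angles nearest the present ones, or None.
- robot.read_state(): the state.
- cams.snapshot(name): name is "side" or "top"; returns the picture (480x640x3 uint8, blue, green, red); there is no depth.
- cams.camera_params(name): a dict with "mtx" (3x3 intrinsics, pixels), "rvec" (rotation vector, rad) and "tvec" (3), from world to camera coordinates, as OpenCV has them. Camera axes: x right, y down, z forward; pixel columns grow to the right and rows downward; lengths in m; the calibration is good to about 2 mm. A picture is of the moment at which its call begins. camera_params takes no time and is no camera call.
A pose or a line that the arm cannot do raises robot.MotionError and nothing moves.
- robot.hand_in(): hands the job in; it is judged then, once.
The state is a dict: "time": time; "qpos": joint angles; "dq": joint speeds; "joint_torque": joint torques, N m; "ee_pos": TCP position; "tcp_rot": TCP orientation; "force": force on the tool from outside, world axes, zero at the start; "torque": the same for the moment, N m; "opening": finger opening in m; "finger_force": force on a finger pad.
Only numpy, scipy, OpenCV 4.12 (cv2) and the standard library are available. Lean on these libraries where they do the work, as an engineer would, in place of code of your own. Each camera call takes 0.05 s, during which the arm holds its last target. There are 200 camera calls.

## Task

Lock the loose steel collar in its round bench housing: put the longer of the two index pins from the wooden rack through the hole in the collar, with the collar turned to where that hole meets the hidden hole in the housing beneath it, and push the pin fully home so that its flange sits on the collar. Leave the pin standing there released, leave the short pin in the rack, and do not disturb the other things on the bench.

Things in the scene. Friction and masses are not known exactly. Their poses are not given: they have to be found in the camera images.
- housing: Grey housing, fixed: square foot 140 x 140 x 8 mm with four small bolts (tops 14.5 mm up), on it a round wall 132 mm across, top 45 mm above the bench, that holds the collar. Origin on the bench on the housing's vertical axis, z up, x and y along the sides of the foot.
- plate_top (a point): Point on the housing's axis, 34 mm above the bench, at the top of a fixed steel plate hidden under the collar. The plate has one upright blind index hole, 14 mm across, rim chamfered 1.5 mm, 26 mm deep, 42 mm from the axis. No pose tells its direction: at the start it lies 20 to 95 degrees anticlockwise (seen from above) of the collar's hole. Probing every 2 mm of arc finds it.
- collar_hole (a point): Centre of the collar's one hole, at its top face, 48 mm up. Collar: steel disc 119 mm across, 14 mm thick, turns endlessly about the housing's axis (3 N at the hole turns it; stays where left; cannot lift). Hole: upright, through, 14 mm across, rim chamfered 1.5 mm, 42 mm from the axis. A washer and nut in the middle stand 9 mm above the face. Site: z up, x outward from the axis.
- long_pin_mid (a point): Long index pin, steel, 84 mm, 90 g, upright in either rack hole, foot on the bench. Point on its axis half-way up; z from foot to grip. Shank 12 mm thick, 36 mm long, foot tapered to 8 mm over 3 mm; then stop flange 26 mm across, 6 mm thick; then round ridged grip 17 mm thick, 42 mm long. In the collar it rests on the hidden plate, 22 mm short of home, till the holes meet. Home: point 54 mm up.
- short_pin_mid (a point): The short index pin, same make but 70 mm long (shank 22 mm), in the other hole of the rack and so standing 14 mm lower; it must stay there. Point on its axis half-way up, 35 mm above the foot.
- rack: Wooden rack, fixed, 64 (x) x 150 (y) x 20 mm (z), with two upright through holes, 14 mm across, 45 mm either way of the middle along its y. Origin at the centre of its underside.
- jar_screws: Bystander: glass jar with a tin lid, 70 mm across, 92 mm high, origin at the middle of its underside.
- tape_black: Bystander: roll of black tape lying flat, 59 mm across, 19 mm high, origin at its underside.
- tape_measure: Bystander: yellow tape measure 34 x 68 x 58 mm, origin at its underside.
- driver_red: Bystander: screwdriver with a red handle lying flat, 209 mm long, origin at its underside.
- marker: Bystander: marker pen lying flat, 135 mm long, origin at its underside.
- driver_stub: Bystander: stubby screwdriver with a blue handle lying flat, 98 mm long, 31 mm thick, origin at its underside.

How it is judged (in metres and radians):
At the end, for the whole second after the job is handed in: The long pin stands upright (within 7 degrees) in the collar's hole (within 5 mm of its centre), its flange within 3 mm of the collar's top face, its shank in the hidden index hole; it is released, and the short pin is still in its place in the rack (within 15 mm) (z of long_pin_mid in the frame of housing between 0.05 and 0.057 m and horizontal distance between long_pin_mid and collar_hole below 0.005 m and angle between long_pin_mid's own z axis and vertical below 0.12 rad and distance of short_pin_mid from where it was at the start of the episode below 0.015 m); the robot touches nothing.
It fails at once if the short pin is taken out of the rack (distance of short_pin_mid from where it was at the start of the episode above 0.02 m).
It fails at once if a bystander is knocked over or shifted by more than 30 mm (distance of any of jar_screws, tape_black, tape_measure, driver_red, marker, driver_stub from where it was at the start of the episode above 0.03 m).
It also fails if it takes over 72 s, if anything falls off the work surface, if the arm or the gripper's body presses on something with over 40 N, if the wrist force passes 120 N, or if a joint passes its speed limit or range.

## Working session

There is one attempt and no reset: what is moved stays moved. The work goes in short steps, each a Python script; the robot and the scene stay as the last script left them, time stands still between calls to the robot, and variables do not carry over. Pictures are saved under pics/ and viewed, at most 10 in all, crops included, and the job is handed in when it is done.

```bash
ls; mkdir -p pics
python3 - <<'E'
from bench import robot,hand,planner,cams
import cv2,numpy as np
for n in("top","side"):
    im=cams.snapshot(n);cv2.imwrite(f"pics/{n}0.png",im)
    p=cams.camera_params(n);R=cv2.Rodrigues(np.array(p["rvec"]))[0];print(n,np.round(p["mtx"],1).tolist(),(-R.T@np.array(p["tvec"]).ravel()).round(3),R[2].round(2))
print(robot.read_state())
E
```

```text
pics
top [[549.2, 0.0, 320.9], [0.0, 549.2, 241.6], [0.0, 0.0, 1.0]] [0.463 0.028 1.296] [ 0.09 -0.02 -1.  ]
side [[505.5, 0.0, 321.8], [0.0, 505.5, 244.2], [0.0, 0.0, 1.0]] [ 0.295 -0.711  0.786] [ 0.26  0.68 -0.69]
{'time': 0.1, 'qpos': array([ 6.97822893e+01,  2.05932322e+01,  8.65907246e+01,  6.56245320e-05,
        7.29093456e+01, -6.59430419e+00]), 'dq': array([ 0.00692784,  0.00933074, -0.05411013,  0.03287737,  0.10381643,
        0.05234433]), 'joint_torque': array([ 3.65839296e-04, -5.16353309e+01, -2.71409279e+01,  6.74315239e-02,
        2.76230351e-02, -3.07114897e-05]), 'ee_pos': array([0.14112387, 0.58256923, 0.23891332]), 'tcp_rot': array([[-9.71864726e-01,  2.35539032e-01, -5.63794855e-04],
       [ 2.35539632e-01,  9.71863544e-01, -1.52772122e-03],
       [ 1.88093688e-04, -1.61753440e-03, -9.99998674e-01]]), 'force': array([ 0.1491166 , -0.26652764,  0.68697498]), 'torque': array([-0.02226554,  0.02193086,  0.07319819]), 'finger_force': 0.0, 'opening': 0.08768904393891253}
```

View pics/top0.png

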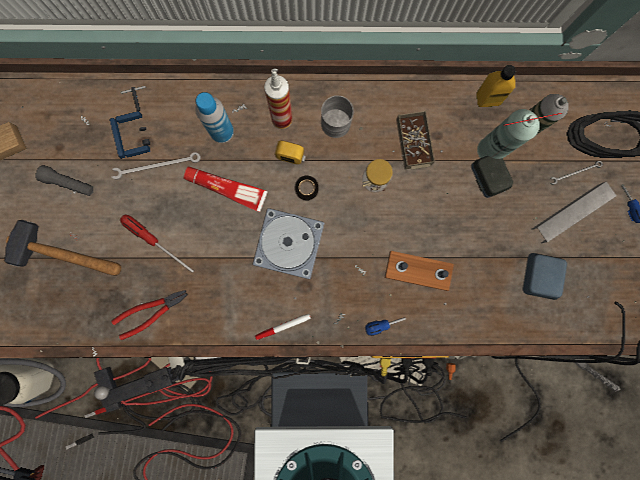

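View pics/side0.png

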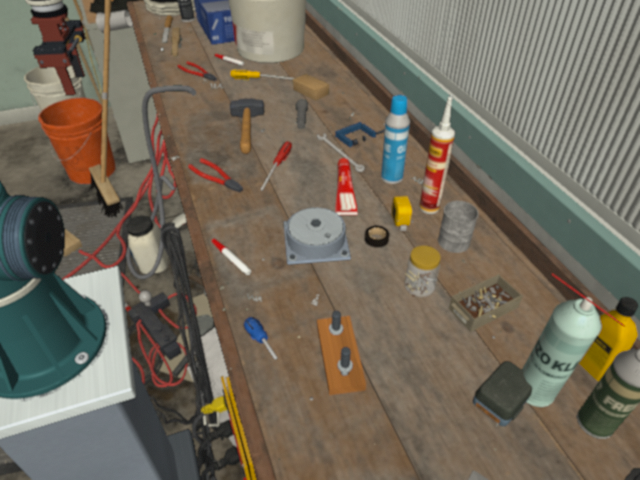

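The top view shows the housing at about (289,242), with the nut at (288,241) and a dark spot at about (305,236) that should be the collar hole. The rack is at about (419,270), with pins near (402,266) and (441,270). The side view shows pins at (336,322) and (345,360). I'll zoom in on both.

Run:
```python
import cv2,numpy as np
t=cv2.imread("pics/top0.png");s=cv2.imread("pics/side0.png")
z=lambda i,x,y,w,h,k:cv2.resize(i[y:y+h,x:x+w],None,fx=k,fy=k,interpolation=cv2.INTER_CUBIC)
a=np.hstack([z(t,245,200,80,80,5),z(t,383,235,80,80,5)]);b=z(s,280,205,80,40,5);c=z(s,310,305,80,40,5)
cv2.imwrite("pics/c1.png",np.vstack([a,np.hstack([b,c])]))
```

```text
(no output)
```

View pics/c1.png

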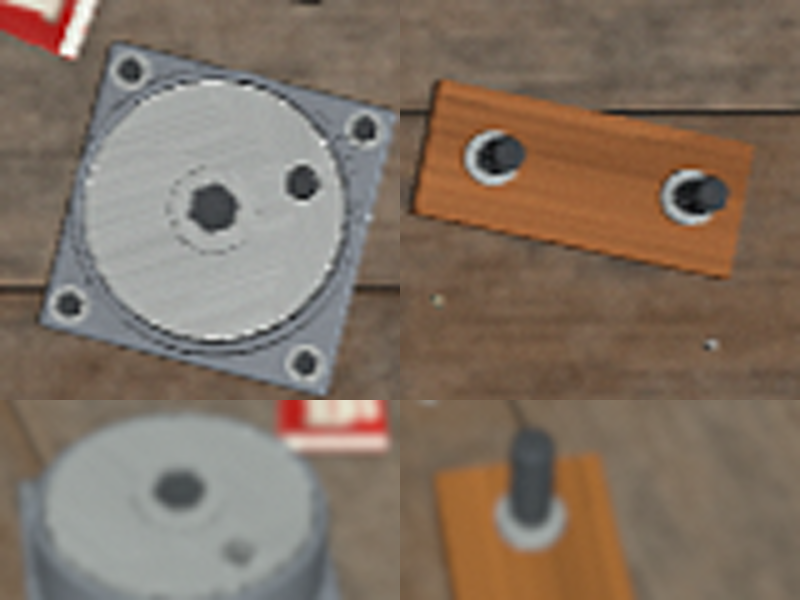

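The crops give me the foot corners, hole, nut, rack corners and flanges. Next I'll compute the poses.

```bash
cat > h.py <<'E'
from bench import robot,hand,planner,cams
import cv2,numpy as np
def cp(n):
    p=cams.camera_params(n);return np.array(p["mtx"]),np.array(p["rvec"],float).reshape(3,1),np.array(p["tvec"],float).reshape(3,1)
def back(n,uv,z):
    K,r,t=cp(n);R=cv2.Rodrigues(r)[0];c=(-R.T@t).ravel();out=[]
    for u in np.atleast_2d(uv):
        d=R.T@np.linalg.inv(K)@np.r_[u,1];out.append(c+d*(z-c[2])/d[2])
    return np.array(out)
def proj(n,P):
    K,r,t=cp(n);return cv2.projectPoints(np.atleast_2d(np.array(P,float)),r,t,K,None)[0].reshape(-1,2)
E
python3 - <<'E'
from h import *
f=lambda a,o:(np.array(a,float)+.5)/5-.5+o
hc=back("top",f([(112,42),(395,110),(327,393),(40,322)],(245,200)),.008)
print("foot",hc[:,:2].mean(0),np.linalg.norm(hc-np.roll(hc,1,0),axis=1))
ax=back("top",f([(213,208)],(245,200)),.057)[0];print("nut",ax)
ring=back("top",f([(215,209)],(245,200)),.048)[0];print("disc",ring)
h=back("top",f([(302,182)],(245,200)),.048)[0];print("hole",h,[np.linalg.norm(h[:2]-a[:2]) for a in(ax,ring,hc.mean(0))])
rc=back("top",f([(38,80),(353,147),(331,277),(15,212)],(383,235)),.02)
c=rc.mean(0)[:2];print("rack",c,np.linalg.norm(rc-np.roll(rc,1,0),axis=1))
y=(rc[0]+rc[3]-rc[1]-rc[2])[:2];y/=np.linalg.norm(y);print("racky",np.degrees(np.arctan2(y[1],y[0])))
for nm,s,fl,tp in(("left",1,(93,157),(109,153)),("right",-1,(290,196),(313,194))):
    b=c+s*.045*y;print(nm,b)
    for L,zf in((.084,.042),(.07,.028)):
        print(L,"top meas",back("top",f([tp],(383,235)),L)[0][:2],"flange",back("top",f([fl],(383,235)),zf)[0][:2],"side pred top/flange",proj("side",[(*b,L),(*b,zf)]).round(1).tolist())
print("side hole/nut pred",proj("side",[h,ax]), "obs",f([(238,551-400),(178,490-400)],(280,205)))
s=cv2.imread("pics/side0.png");cv2.imwrite("pics/c2.png",cv2.resize(s[300:385,310:380],None,fx=7,fy=7,interpolation=cv2.INTER_CUBIC))
E
```

```text
foot [0.57825898 0.08272901] [0.13647925 0.13770127 0.13732989 0.13851218]
nut [0.57752933 0.08320833 0.057     ]
disc [0.57790408 0.08269625 0.048     ]
hole [0.5903028  0.04304356 0.048     ] [np.float64(0.042147011681699986), np.float64(0.0415459296395766), np.float64(0.04147275201198822)]
rack [ 0.5128002  -0.22330904] [0.06261236 0.15033882 0.0615776  0.1499434 ]
racky 78.15375353728415
left [ 0.52203807 -0.17926745]
0.084 top meas [ 0.52175474 -0.17748415] flange [ 0.52196441 -0.1772247 ] side pred top/flange [[335.7, 308.1], [335.2, 322.7]]
0.07 top meas [ 0.52243452 -0.17985643] flange [ 0.52262377 -0.17951466] side pred top/flange [[335.5, 313.0], [335.0, 327.4]]
right [ 0.50356232 -0.26735063]
0.084 top meas [ 0.50356083 -0.26777482] flange [ 0.50406178 -0.26742404] side pred top/flange [[345.0, 349.9], [344.2, 364.2]]
0.07 top meas [ 0.5040305  -0.27118981] flange [ 0.50452131 -0.27072077] side pred top/flange [[344.7, 354.8], [343.9, 368.7]]
side hole/nut pred [[326.58453156 235.34473386]
 [314.66998797 222.18507288]] obs [[327.2 234.8]
 [315.2 222.6]]
```

View pics/c2.png

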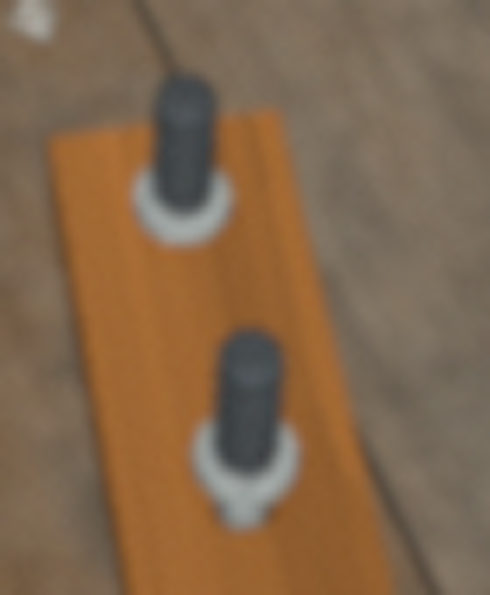

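The nearer pin, on the right in the top view (top at about (249,330) in the crop), shows shank below its flange. Its measured position and side-view prediction also match the 84 mm pin. So the long pin is at (0.5037,-0.2674), and the foot, nut and hole radius all agree. I'll grasp it and carry it over.

```bash
cat >> h.py <<'E'
AX=np.array([.5779,.0829]);RH=.042
def rot(deg):
    a=np.radians(deg);y=np.array([np.cos(a),np.sin(a),0]);z=np.array([0,0,-1.]);return np.c_[np.cross(y,z),y,z]
def arc(t,ax=AX): return np.array(ax)+RH*np.array([np.cos(np.radians(t)),np.sin(np.radians(t))])
def st(m=""):
    s=robot.read_state();print(m,"t",round(s["time"],2),"p",s["ee_pos"].round(4),"F",s["force"].round(1),"op",round(s["opening"],4));return s
E
python3 - <<'E'
from h import *
for t in(-72.7,-25,25): print(np.round(planner.ik([*arc(t),.09],rot(t+90)),0))
hand.gripper_to(.05,40)
p=[.5037,-.2674]
robot.goto([*p,.17],rot(17.3));st()
robot.move_straight([*p,.064]);st()
hand.gripper_to(0.0,50);st("grip")
robot.move_straight([*p,.17]);st()
h=[.5903,.0430]
robot.goto([*h,.15],rot(17.3));st()
for n in("top","side"):
    im=cams.snapshot(n);cv2.imwrite(f"pics/{n}1.png",im)
t=cv2.imread("pics/top1.png");s=cv2.imread("pics/side1.png")
k=lambda i,x,y:cv2.resize(i[y:y+100,x:x+80],None,fx=5,fy=5,interpolation=cv2.INTER_CUBIC)
cv2.imwrite("pics/c3.png",np.hstack([k(s,285,160),k(s,310,290)]))
E
```

```text
[ -3.  30.  96.  -0.  54. -20.]
[ -0.  31.  92.  -0.  56. -65.]
[   3.   32.   92.   -0.   57. -112.]
 t 4.09 p [ 0.504  -0.2668  0.17  ] F [-0.3 -0.7  0.6] op 0.0499
 t 4.95 p [ 0.5043 -0.2677  0.0646] F [ 0.8 -1.3 -0.5] op 0.05
grip t 5.59 p [ 0.5038 -0.2675  0.0642] F [-0.   0.5  3.9] op 0.0157
 t 6.45 p [ 0.5031 -0.267   0.1692] F [ 0.7 -0.1 -0.8] op 0.0155
 t 7.67 p [0.5903 0.042  0.1498] F [ 1.  -0.2 -0.8] op 0.0151
```

View pics/c3.png

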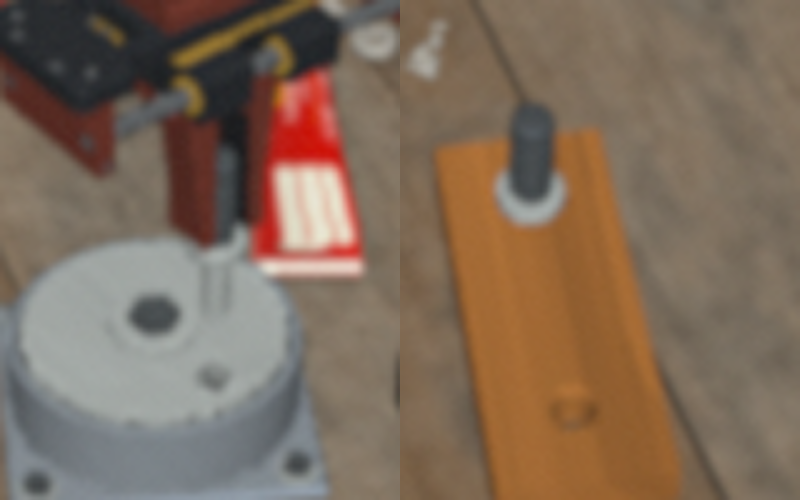

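The pin is held over the collar: shank foot at about (216,312) in the crop, hole at (212,376), and the short pin still in the rack. I'll check the foot position against the prediction.

Run:
```python
from h import *
p=robot.read_state()["ee_pos"];f0=p[2]-.0642
for z in(f0,f0+.036,f0+.042,f0+.084): print(((proj("side",[[*p[:2],z]])+.5-(285,160))*5-.5).round(0),((proj("top",[[*p[:2],z]])).round(1)))
print(((proj("side",[[.5903,.043,.048]])+.5-(285,160))*5-.5).round(0))
```

```text
[[212. 315.]] [[305.5 234.2]]
[[213. 249.]] [[305.3 232.5]]
[[213. 238.]] [[305.3 232.2]]
[[214. 156.]] [[305. 230.]]
[[210. 379.]]
```

The foot agrees within 1 mm, so I'll insert it with force monitoring.

Run:
```python
from h import *
h=[.5903,.0430]
robot.move_straight([*h,.116]);robot.pause(.2);st()
for z in np.arange(.113,.0949,-.002):
    robot.move_straight([*h,z],rate=.03);s=st(round(z,4))
    if np.linalg.norm(s["force"])>12: break
```

```text
t 8.35 p [0.5911 0.0428 0.117 ] F [-0.9  0.2 -1. ] op 0.0156
0.113 t 8.6 p [0.5903 0.0431 0.1131] F [-1.  -0.6 -1.5] op 0.0153
0.111 t 8.85 p [0.5902 0.0431 0.1108] F [ 0.  -0.4 -1. ] op 0.0154
0.109 t 9.1 p [0.5901 0.043  0.1088] F [ 0.1  0.2 -1.3] op 0.0152
0.107 t 9.35 p [0.5902 0.043  0.1068] F [-0.1  0.6 -0.8] op 0.0153
0.105 t 9.6 p [0.5902 0.043  0.1048] F [ 0.6 -0.3 -0.9] op 0.0151
0.103 t 9.85 p [0.5902 0.043  0.1029] F [-0.4 -0.6 -2.3] op 0.0153
0.101 t 10.1 p [0.5902 0.043  0.1008] F [-0.7  0.3 -2.3] op 0.0152
0.099 t 10.35 p [0.5902 0.043  0.0988] F [-0.1  0.3 -0.3] op 0.0152
0.097 t 10.6 p [0.5907 0.043  0.0982] F [-1.4  0.4  9.1] op 0.0154
0.095 t 10.85 p [0.5909 0.0429 0.0979] F [-6.1 -0.5 22. ] op 0.0152
```

It went in cleanly, and the pin rests on the plate at TCP z≈0.098. Now I'll turn the collar with a light preload and watch for the drop.

```bash
cat > seek.py <<'E'
from h import *
import sys
t,tend,zp=map(float,sys.argv[1:4])
while t<tend:
    t+=2.4; robot.move_straight([*arc(t),zp],rot(t+90),rate=.015)
    s=robot.read_state();F=s["force"];c,n=np.cos(np.radians(t)),np.sin(np.radians(t))
    print(round(t,1),"t",round(s["time"],1),"z",s["ee_pos"][2].round(4),"rad",round(F[0]*c+F[1]*n,1),"tan",round(-F[0]*n+F[1]*c,1),"fz",F[2].round(1))
    if np.linalg.norm(F)>35: print("HIGH");break
    if t>-54 and (s["ee_pos"][2]<zp+.0005 or F[2]<2): print("DROP");break
E
python3 - <<'E'
from h import *
robot.move_straight([*arc(-72.7),.0982],rot(17.3),rate=.03)
for t in(-68,-63,-58): robot.move_straight([*arc(t),.098],rot(t+90),rate=.03)
st()
E
python3 seek.py -58 -30 .0965
```

```text
t 11.93 p [0.5968 0.0459 0.098 ] F [-10.   -5.3  15. ] op 0.0153
-55.6 t 12.2 z 0.0978 rad -1.2 tan -16.4 fz 26.5
-53.2 t 12.5 z 0.0978 rad -2.0 tan -16.0 fz 26.8
-50.8 t 12.8 z 0.0978 rad -1.7 tan -15.9 fz 26.7
-48.4 t 13.0 z 0.0978 rad -1.9 tan -16.5 fz 26.5
-46.0 t 13.3 z 0.0978 rad -1.6 tan -17.3 fz 27.1
-43.6 t 13.6 z 0.0978 rad -0.8 tan -16.1 fz 26.0
-41.2 t 13.8 z 0.0978 rad -2.2 tan -17.9 fz 25.0
-38.8 t 14.1 z 0.0978 rad -1.9 tan -16.5 fz 24.3
-36.4 t 14.4 z 0.0979 rad -2.8 tan -17.2 fz 24.0
-34.0 t 14.6 z 0.0978 rad -1.9 tan -16.7 fz 23.3
-31.6 t 14.9 z 0.0979 rad -3.4 tan -15.7 fz 23.1
-29.2 t 15.2 z 0.0979 rad -2.5 tan -16.4 fz 22.9
```

```bash
python3 seek.py -29.2 25 .0968
```

```text
-26.8 t 15.4 z 0.0979 rad -2.7 tan -14.8 fz 19.8
-24.4 t 15.7 z 0.0979 rad -1.9 tan -14.7 fz 19.5
-22.0 t 16.0 z 0.0979 rad -3.6 tan -13.9 fz 19.3
-19.6 t 16.2 z 0.0979 rad -2.6 tan -12.9 fz 16.3
-17.2 t 16.5 z 0.0976 rad -2.6 tan -9.8 fz 12.7
-14.8 t 16.8 z 0.0963 rad -1.2 tan -4.0 fz -0.2
DROP
```

It dropped at about -15°, so I'll lower it in steps and centre on the hole by lateral force.

```bash
cat > press.py <<'E'
from h import *
import sys
t,z=map(float,sys.argv[1:3]);rad=0.
for i in range(26):
    z-=.0015
    p=arc(t)+rad*np.array([np.cos(np.radians(t)),np.sin(np.radians(t))])
    robot.move_straight([*p,z],rot(t+90),rate=.02)
    s=robot.read_state();F=s["force"];c,n=np.cos(np.radians(t)),np.sin(np.radians(t))
    fr,ft=F[0]*c+F[1]*n,-F[0]*n+F[1]*c
    print(round(t,2),"t",round(s["time"],1),"ztgt",round(z,4),"z",s["ee_pos"][2].round(4),"rad",round(fr,1),"tan",round(ft,1),"fz",F[2].round(1),"op",s["opening"].round(4))
    if F[2]>15:
        if z<.080: print("HOME?");break
        z=s["ee_pos"][2]+.0008
    t+=np.clip(ft*.08,-.8,.8) if abs(ft)>5 else (.8 if F[2]>8 else 0)
    rad+=np.clip(fr*5e-5,-3e-4,3e-4) if abs(fr)>4 else 0
E
python3 press.py -14.0 .0965
```

```text
Traceback (most recent call last):
  File "press.py", line 10, in <module>
    print(round(t,2),"t",round(s["time"],1),"ztgt",round(z,4),"z",s["ee_pos"][2].round(4),"rad",round(fr,1),"tan",round(ft,1),"fz",F[2].round(1),"op",s["opening"].round(4))
                                                                                                                                                      ^^^^^^^^^^^^^^^^^^
AttributeError: 'float' object has no attribute 'round'
```

```bash
sed -i 's/s\["opening"\].round(4)/round(s["opening"],4)/' press.py; python3 press.py -14.0 .0955
```

```text
-14.0 t 17.3 ztgt 0.094 z 0.0936 rad -0.7 tan -2.1 fz -2.0 op 0.0152
-14.0 t 17.5 ztgt 0.0925 z 0.0924 rad 0.5 tan -2.4 fz -1.5 op 0.0152
-14.0 t 17.8 ztgt 0.091 z 0.0909 rad -0.7 tan -2.4 fz -0.8 op 0.0151
-14.0 t 18.0 ztgt 0.0895 z 0.0894 rad 0.7 tan -1.9 fz -1.4 op 0.0152
-14.0 t 18.3 ztgt 0.088 z 0.0879 rad -0.4 tan -1.4 fz -1.4 op 0.0154
-14.0 t 18.5 ztgt 0.0865 z 0.0864 rad -0.2 tan -1.4 fz -0.0 op 0.0149
-14.0 t 18.8 ztgt 0.085 z 0.0849 rad 0.3 tan -2.5 fz -1.7 op 0.0155
-14.0 t 19.0 ztgt 0.0835 z 0.0834 rad 0.1 tan -2.1 fz -1.3 op 0.0153
-14.0 t 19.3 ztgt 0.082 z 0.0819 rad 0.7 tan -1.6 fz -1.2 op 0.0154
-14.0 t 19.5 ztgt 0.0805 z 0.0804 rad -0.2 tan -3.2 fz -2.0 op 0.0153
-14.0 t 19.8 ztgt 0.079 z 0.0789 rad 0.1 tan -2.6 fz -0.7 op 0.0154
-14.0 t 20.0 ztgt 0.0775 z 0.0774 rad 0.1 tan -1.6 fz -0.9 op 0.0154
-14.0 t 20.3 ztgt 0.076 z 0.0763 rad -1.0 tan -2.7 fz 3.3 op 0.0152
-14.0 t 20.5 ztgt 0.0745 z 0.0762 rad -4.6 tan -3.3 fz 14.3 op 0.0152
-13.2 t 20.8 ztgt 0.073 z 0.0761 rad -6.9 tan -4.1 fz 25.0 op 0.0155
HOME?
```

The pin seats at 0.0761, which is 22 mm below plate contact as expected, so it's home. I'll release it, retreat and check.

Run:
```python
from h import *
robot.move_straight([*arc(-14),.0762],rate=.03);st()
hand.gripper_to(.045);st("open")
p=robot.read_state()["ee_pos"]
robot.move_straight([*p[:2],.2],rate=.12)
robot.goto([.45,.35,.25],rot(76));robot.pause(.3);st("away")
ims=[cams.snapshot(n) for n in("side","top")]
k=lambda i,x,y,w,h:cv2.resize(i[y:y+h,x:x+w],(400,500),interpolation=cv2.INTER_CUBIC)
cv2.imwrite("pics/c4.png",np.hstack([k(ims[0],280,180,80,100),k(ims[1],250,192,80,100)]))
h=[*arc(-14)]
for z in(.048,.054,.096): print(z,((proj("side",[[*h,z]])-(280,180))*5).round(0),((proj("top",[[*h,z]])-(250,192))*5).round(0))
cv2.imwrite("pics/top2.png",ims[1])
```

```text
t 21.02 p [0.619  0.0731 0.0762] F [0.4 0.6 7.8] op 0.0148
open t 21.67 p [0.6187 0.0727 0.0762] F [-0.5 -0.3 -0.4] op 0.0448
away t 24.39 p [0.4506 0.3494 0.2498] F [0.1 0.5 0.2] op 0.0447
0.048 [[269. 219.]] [[210. 158.]]
0.054 [[269. 209.]] [[210. 157.]]
0.096 [[271. 135.]] [[206. 145.]]
```

View pics/c4.png

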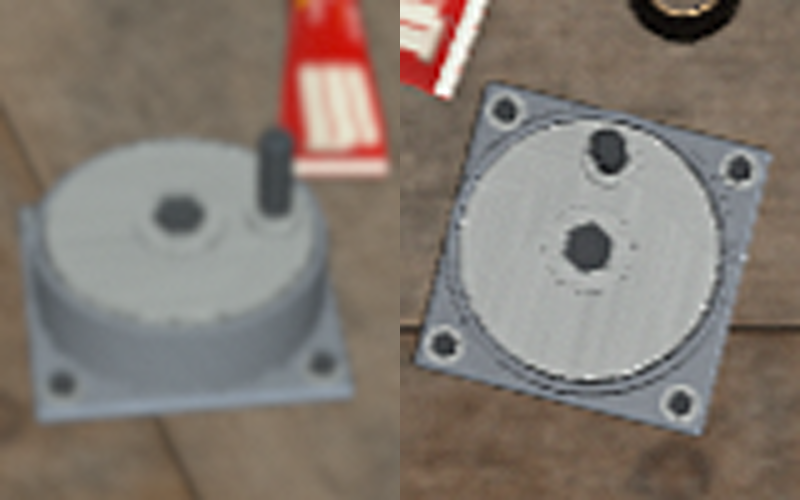

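View pics/top2.png

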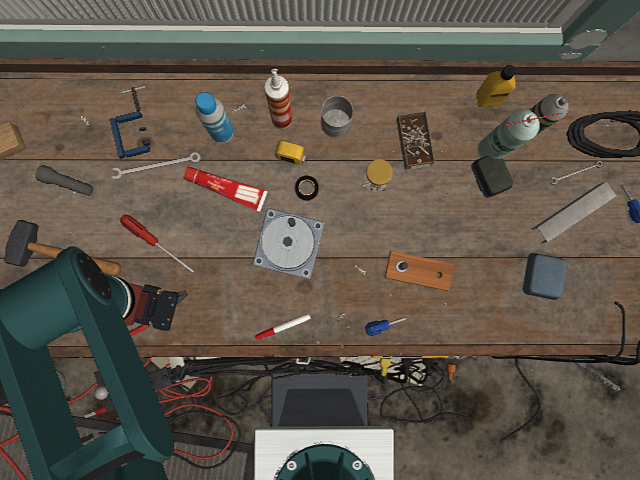

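The pin stands upright with its flange on the collar; its top is at about (274,130) in the side crop against (271,135) predicted. The short pin is at (402,266) in the rack, and the bystanders haven't moved.

```bash
python3 -c "
from bench import robot
print(robot.hand_in())"
```

```text
the job is handed in; nothing more can be done
None
```

The long pin is fully home through the collar into the housing's hidden hole and released, the short pin is still in the rack, nothing else was disturbed, and I handed the job in at about 24 s; the judge gave no verdict.

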